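# Unstack the rinsed bisque set onto its drying bats

## Task

The rinsed bisque set stands stacked on the banding wheel and has to dry: take the stack apart from the top down, and set each piece, the same way up as it is in the stack, in the middle of the plaster bat of its own outline (chopstick rest on the oblong bat, cup on the round one, six-sided dish on the six-sided one, square dish on the square one). Bisque chips easily, so put each piece down gently rather than dropping it, let go of it before you take the next, and do not disturb the blue tumbler.

Things in the scene. Friction and masses are not known exactly. Their poses are not given: they have to be found in the camera images.
- wheel: Black steel banding wheel (small potter's turntable) that carries the stack; it is fixed and does not turn. Flat round top 130 mm across, 45 mm above the table. Origin on its axis at table height, z up.
- square_dish: Square dish of unglazed fired clay (pale pinkish brown), mouth down, lowest in the stack, lying directly on the wheel. 20 mm high: a lip 64 x 64 mm, 5 mm high, at the bottom, and above it a 60 x 60 mm body with flat upright sides to grip, facing its own x and y axes; flat top. Origin at the centre of its underside (as it lies in the stack), z up. About 0.1 to 0.17 kg.
- hex_dish: Six-sided dish of the same clay, mouth down, on top of the square dish. 22 mm high: a lip 52 mm across flats, 5 mm high, at the bottom, and above it a body 48 mm across flats; flats face its own x axis and every 60 degrees from it; flat top. Origin at the centre of its underside (as it lies in the stack), z up. About 0.07 to 0.12 kg.
- cup: Small round cup of the same clay, mouth down, on top of the six-sided dish. 40 mm high: rim 42 mm across for the lowest 5 mm, upright wall 39 mm across from 6 to 31 mm height, then drawn in to a flat foot 32 mm across on top. Origin at the centre of its underside (as it lies in the stack), z up. About 0.05 to 0.09 kg.
- rest: Chopstick rest of the same clay, topmost in the stack, lying on the cup's foot: a small oblong bar 36 mm long (its x axis) and 15 mm wide (its y axis), 11 mm high in the middle with end ridges 15 mm high. Origin at the centre of its underside (as it lies in the stack), z up. About 0.02 to 0.03 kg.
- bat_square: Square white plaster bat (drying slab), 86 x 86 mm, 14 mm thick, fixed to the table, sides along its x and y axes. Origin at the centre of its underside, z up.
- bat_hex: Six-sided white plaster bat, 78 mm across flats, 14 mm thick, fixed to the table; flats face its x axis and every 60 degrees from it. Origin at the centre of its underside, z up.
- bat_round: Round white plaster bat, 72 mm across, 14 mm thick, fixed to the table. Origin at the centre of its underside, z up.
- bat_oblong: Oblong white plaster bat, 84 mm long (its x axis), 44 mm wide, 14 mm thick, fixed to the table. Origin at the centre of its underside, z up.
- tumbler: Blue plastic tumbler, 72 mm across the rim, 95 mm high, standing loose to the left of the work; to be left alone. Origin at the centre of its underside, z up.

How it is judged:
By the outcome, as a careful person would: the job done as asked, in the order asked, and still so for the second after the job is handed in, with the robot touching nothing.
It also fails if it takes over 125 s, if anything falls off the work surface, if the arm or the gripper's body presses on something with over 40 N, if the wrist force passes 120 N, or if a joint passes its speed limit or range.

## Robot

A 6-joint arm with a two-finger parallel gripper is mounted at the origin on the work surface. World frame = base frame: x ahead of the robot, y to its left, z up, the work surface at z = 0. Lengths are in m, angles in rad, forces in N, time in s.
With the tool pointing down it reaches from about 0.275 to 0.75 m from the base axis. Payload 10.2 kg.
Tool frame: the origin (TCP) lies at the very end of the fingers, on their centre line; the grasp point (between the pads) lies 19 mm behind it; z points along the fingers, y is the line along which they close (so a half turn about z gives the same grasp; the last joint's range is limited). The gripper opens to 88 mm and grips with 3 to 60 N. Pads are 18 mm wide; open, the fingers measure 123 mm over their backs; the gripper's body (75 mm by 187 mm) begins 45 mm behind the grasp point.
Start: joints at [1.075, 0.313, 1.498, -0, 1.331, -0.223], TCP at [0.141, 0.506, 0.239] pointing down, gripper open.
Joint ranges: [-2.94, 2.94], [-0.97, 2.17], [0.19, 2.56], [-1.23, 4.37], [0.02, 3.11], [-2.88, 2.88]. Speed limits (rad/s): [2.39, 2.39, 3.01, 3.14, 3.14, 3.14].

## Interface

Orientations are given as a rotation vector (axis times angle).
In Python, from bench import arm, get_image gives the robot as it stands.
- The arm moves only by the tool apply_moves, never from a script. Its argument "moves" is one flat list of numbers, 5 for each row, row after row: the opening, from -1 (shut) to 1 (fully open), so that 0 is half open, then the shift along the tool's x, y, z in m, then the turn about the tool's z in rad. In form: [claw, tx, ty, tz, turn, claw, tx, ty, tz, turn, ...]. A call has 1 to 8 rows; each row shifts and turns the commanded pose from where the row before left it, along the tool's axes as they then stand; what a row does not reach is not made up. A row lasts 1/8 s, in which the tool goes at most 62.5 mm and 10.7 degrees, less where a joint would pass 70% of its speed; a pose out of reach is approached as far as the arm can. A call with a gripper value outside its range is refused whole. The fingers move at their own pace and stop on an object; "grip_force" is the grip in N (left out, the last holds). Time passes only in rows, so rows that do not move let the fingers close. It gives the time, the measured TCP pose, the force, the opening and the grip force at its end, in the units of the state.
- arm.state(): the state, without advancing time (a new reading comes with each control period).
- get_image(name): name is "side" or "top" or "wrist"; returns a dict with "img" (400x640x3 uint8, blue, green, red), "vertical_fov" (degrees; the focal length in pixels is half the picture's height over the tangent of half this angle, whatever the lens; pixels are square), "cx", "cy" (the principal point, pixels), "T" (4x4, takes a point from camera to world coordinates). Camera axes: x right, y down, z forward; pixel columns grow to the right and rows downward; lengths in m; the calibration is good to about 2 mm. The wrist camera is an equidistant fisheye: a pixel r from the principal point sees the ray r / f radians off the axis. A picture is of the moment at which its call begins. There is no depth.
- arm.job_done(): hands the job in; it is judged then, once.
The state is a dict: "time": time; "qpos": joint angles; "joint_velocities": joint speeds; "joint_efforts": joint torques, N m; "tool_pos": TCP position; "eef_rot": TCP orientation; "force": force on the tool from outside, world axes, zero at the start; "moment": the same for the moment, N m; "opening": finger opening in m; "finger_force": force on a finger pad.
Only numpy, scipy, OpenCV 4.12 (cv2) and the standard library are available. Lean on these libraries where they do the work, as an engineer would, in place of code of your own. Each camera call takes 0.05 s, during which the arm holds its last target. There are 200 camera calls.

## Working session

There is one attempt and no reset: what is moved stays moved. The work goes in short steps, Python scripts to look and compute and a tool call to move; the robot and the scene stay as the last step left them, time stands still between calls to the robot, and variables do not carry over. Pictures are saved under pics/ and viewed, at most 14 in all, crops included, and the job is handed in when it is done.

Besides the shell and the picture viewer there is one more tool, called after "Request:" by a JSON object that holds its "op" and its "data", one argument or row to a line. apply_moves: Moves the arm, as the interface text tells. Its arguments: {"type":"object","properties":{"moves":{"type":"array","items":{"type":"number"}},"grip_force":{"type":"number"}},"required":["moves"]}

```bash
mkdir -p pics; ls
python3 - <<'E'
from bench import arm,get_image
import cv2,numpy as np
for n in ["side","top","wrist"]:
    d=get_image(n); cv2.imwrite(f"pics/{n}0.png",d["img"]); print(n,d["vertical_fov"],d["cx"],d["cy"]); print(np.round(d["T"],4).tolist())
print(arm.state())
E
```

```text
pics
side 49.039619634663836 313.5612960031064 197.68713429396905
[[-0.9094, -0.3074, 0.2802, 0.303], [-0.4158, 0.659, -0.6268, 0.6342], [0.008, -0.6865, -0.7271, 0.7353], [0.0, 0.0, 0.0, 1.0]]
top 54.746262234917914 327.5883141500253 198.8545258994203
[[-0.0257, -0.9951, 0.0953, 0.4683], [-0.9995, 0.0238, -0.0207, 0.0728], [0.0183, -0.0958, -0.9952, 0.9161], [0.0, 0.0, 0.0, 1.0]]
wrist 65.70646984690485 321.2546643604638 201.3839501977478
[[0.2698, 0.9121, 0.3086, 0.0615], [0.9629, -0.2551, -0.088, 0.5288], [-0.0015, 0.3208, -0.9471, 0.3835], [0.0, 0.0, 0.0, 1.0]]
{'time': 0.15, 'qpos': array([ 1.07462047e+00,  3.13312077e-01,  1.49822685e+00,  3.14698871e-06,
        1.33097296e+00, -2.23409655e-01]), 'joint_velocities': array([-0.00011041, -0.00247915, -0.00193996,  0.00107444, -0.00035682,
       -0.00197449]), 'joint_efforts': array([ 1.97467161e-03, -4.02303958e+01, -2.52323753e+01,  6.94000977e-02,
        3.43480892e-02, -1.72250054e-05]), 'tool_pos': array([0.14136702, 0.50543463, 0.23831079]), 'eef_rot': array([-4.27089861e-01, -3.11209663e+00,  1.34963105e-03]), 'force': array([-0.19751942,  0.04846196, -0.04485597]), 'moment': array([0.04656036, 0.05086686, 0.00882485]), 'finger_force': 0.0, 'opening': 0.08815868387544441}
```

View pics/top0.png

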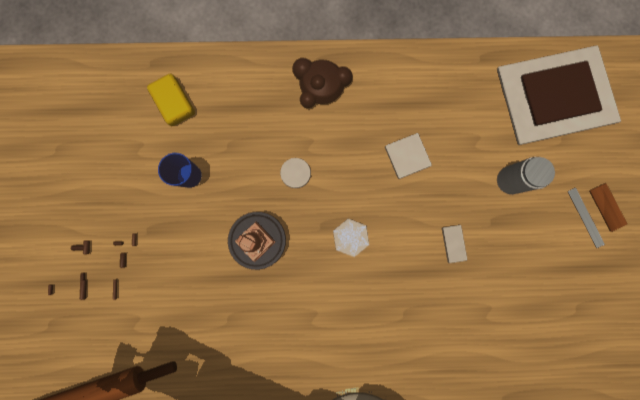

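View pics/side0.png

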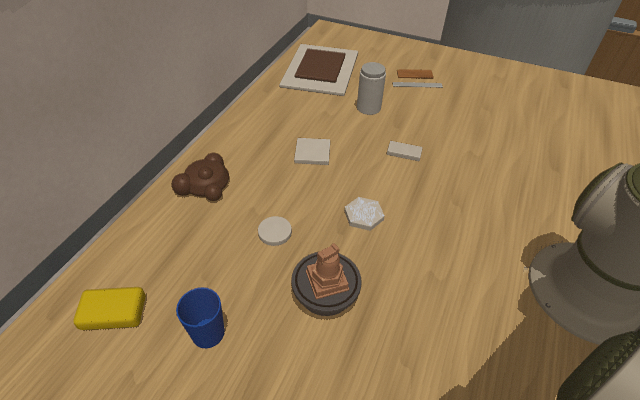

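The top view shows the tumbler at (176,170), wheel at (257,240), round bat at (296,172), hex bat at (351,238), square bat at (408,156) and oblong bat at (455,244). The side view shows the stack at about (327,275). I'll enlarge both.

Run:
```python
import cv2
a=cv2.imread("pics/top0.png"); 
cv2.imwrite("pics/topc.png",cv2.resize(a[130:280,220:480],None,fx=3,fy=3,interpolation=cv2.INTER_CUBIC))
s=cv2.imread("pics/side0.png")
A=cv2.resize(s[235:325,285:370],None,fx=6,fy=6,interpolation=cv2.INTER_CUBIC)[:540,:400]
A=cv2.resize(s[235:325,292:358],None,fx=6,fy=6,interpolation=cv2.INTER_CUBIC)
B=cv2.resize(a[205:275,223:289],None,fx=6,fy=6,interpolation=cv2.INTER_CUBIC)
B=cv2.copyMakeBorder(B,0,A.shape[0]-B.shape[0],0,0,cv2.BORDER_CONSTANT)
cv2.imwrite("pics/stk.png",cv2.hconcat([A,B]))
```

```text
(no output)
```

View pics/topc.png

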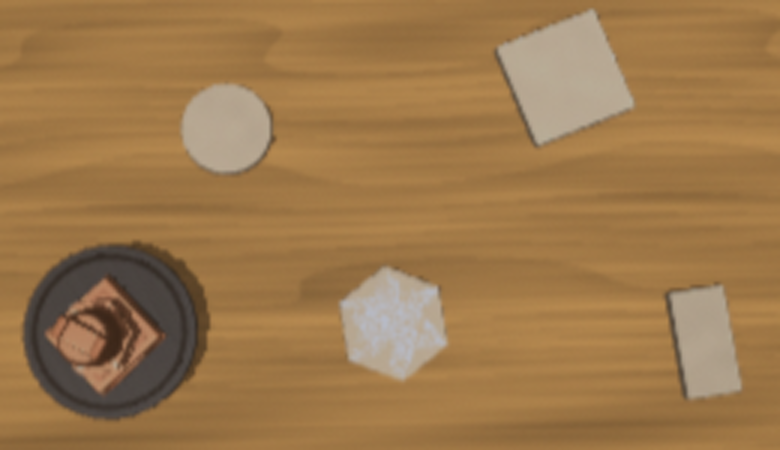

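View pics/stk.png

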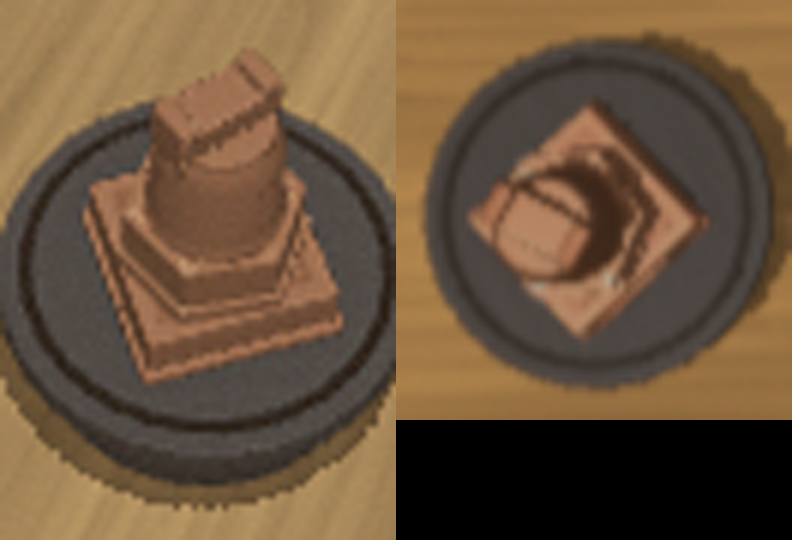

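Enlarged crop (3x): round bat centre (227,128). Square bat corners (497,48), (594,10), (634,104), (539,146). Hex bat corners (388,266), (439,289), (446,345), (402,380), (349,358), (340,302). Oblong bat corners (669,292), (722,285), (741,391), (687,398). The stack is on the wheel, and the square dish's corners are at about (595,100), (708,222), (585,340), (470,215) in the 6x crop.

```bash
cat > h.py <<'E'
import numpy as np,cv2
from bench import arm,get_image
from scipy.spatial.transform import Rotation as R
def ray(d,uv,fish=False):
    f=200/np.tan(np.radians(d["vertical_fov"])/2); p=(np.asarray(uv,float).reshape(-1,2)-[d["cx"],d["cy"]])/f
    if fish:
        r=np.linalg.norm(p,axis=1)[:,None]+1e-12; v=np.hstack([p/r*np.sin(r),np.cos(r)])
    else: v=np.hstack([p,np.ones((len(p),1))])
    return d["T"][:3,3],v@np.asarray(d["T"])[:3,:3].T
def onz(d,uv,z,fish=False):
    o,v=ray(d,uv,fish); return (o+v*((z-o[2])/v[:,2])[:,None])[:,:2]
def proj(d,P,fish=False):
    P=np.asarray(P,float).reshape(-1,3); T=np.asarray(d["T"]); c=(P-T[:3,3])@T[:3,:3]
    f=200/np.tan(np.radians(d["vertical_fov"])/2)
    if fish:
        r=np.hypot(c[:,0],c[:,1]); th=np.arctan2(r,c[:,2]); q=c[:,:2]/(r[:,None]+1e-12)*th[:,None]
    else: q=c[:,:2]/c[:,2:]
    return q*f+[d["cx"],d["cy"]]
def tool(): 
    s=arm.state(); return s,R.from_rotvec(s["eef_rot"]).as_matrix()
def delta(x,y,z,ydir=None):
    """shift in tool axes from measured pose; turn so tool y lies along world angle ydir (deg), nearest half turn"""
    s,M=tool(); print("tcp",s["tool_pos"].round(4),"tool yaw(y) deg",np.degrees(np.arctan2(M[1,1],M[0,1])).round(2),"q6",s["qpos"][5].round(3),"tilt",M[:,2].round(4))
    print("shift",(M.T@(np.array([x,y,z])-s["tool_pos"])).round(4))
    if ydir is not None:
        t=np.degrees(np.arctan2(M[1,1],M[0,1])); e=(ydir-t+90)%180-90; print("turn rad",round(-np.radians(e),4))
E
python3 - <<'E'
from h import *
d=get_image("top"); c=lambda L:(np.array(L,float)+.5)/3-.5+[220,130]
def ang(P): 
    e=np.diff(np.vstack([P,P[:1]]),axis=0); return np.degrees(np.arctan2(e[:,1],e[:,0])).round(1),np.linalg.norm(e,axis=1).round(4)
for n,L in dict(round=[(227,128)],sq=[(497,48),(594,10),(634,104),(539,146)],hex=[(388,266),(439,289),(446,345),(402,380),(349,358),(340,302)],obl=[(669,292),(722,285),(741,391),(687,398)]).items():
    P=onz(d,c(L),.014); print(n,P.mean(0).round(4),*ang(P))
c6=lambda L:(np.array(L,float)-[396,0]+.5)/6-.5+[223,205]
P=onz(d,c6([(595,100),(708,222),(585,340),(470,215)]),.052); print("sqdish",P.mean(0).round(4),*ang(P))
print("wheel",onz(d,c6([(602,212)]),.045), "rest",onz(d,c6([(535,222)]),.14))
print("tumbler",onz(d,[(175,169)],.095))
delta(*P.mean(0),.3)
E
```

```text
round [0.6193 0.1285] [0.] [0.]
sq [ 0.6544 -0.1409] [ -69.7 -159.8  112.5   20.8] [0.0842 0.0817 0.0834 0.0849]
hex [0.4633 0.0019] [-115.7 -174.9  126.5   66.1    7.6  -54.7] [0.0435 0.0436 0.0436 0.0443 0.0437 0.0467]
obl [ 0.4431 -0.2397] [ -84.  -173.1   95.7    6.6] [0.0422 0.0829 0.0426 0.0827]
sqdish [0.4609 0.2185] [-138.2  132.6   41.9  -48.3] [0.0619 0.062  0.0628 0.062 ]
wheel [[0.46330903 0.21505027]] rest [[0.46112893 0.22171198]]
tumbler [[0.61878079 0.38002997]]
tcp [0.1414 0.5055 0.2384] tool yaw(y) deg 74.37 q6 -0.223 tilt [-3.e-04 -6.e-04 -1.e+00]
shift [-0.385  -0.1903 -0.0615]
```

The stack centre is at about (0.461, 0.219), and the rest's long axis is at about 62°. Next I'll move the wrist camera over it.

Request:
{"op": "apply_moves", "data": {
  "moves": [1,-0.048,-0.024,0,0,1,-0.048,-0.024,0,0,1,-0.048,-0.024,0,0,1,-0.048,-0.024,0,0,1,-0.048,-0.024,0,0,1,-0.048,-0.024,0,0,1,-0.048,-0.024,0,0,1,-0.048,-0.024,0,0]
}}

```text
time: 1.2
tool_pos: [0.4606, 0.2158, 0.2387]
eef_rot: [-0.427, -3.112, -0.0]
force: [0.8, 0.0, 1.0]
opening: 0.0882
finger_force: 0.0
```

Request:
{"op": "apply_moves", "data": {
  "moves": [1,0,0,0,0.18,1,0,0,0,0.18,1,0,0,0,0.18,1,0,0,0,0.18,1,0,0,0,0.18,1,0,0,0,0.18,1,0,0,0,0.18,1,0,0,0,0.18]
}}

```text
time: 2.2
tool_pos: [0.4595, 0.2172, 0.2385]
eef_rot: [-2.379, -2.051, 0.001]
force: [-0.2, -0.4, -1.0]
opening: 0.088
finger_force: 0.0
```

Request:
{"op": "apply_moves", "data": {
  "moves": [1,0,0,0,0.17,1,0,0,0,0.17,1,0,0,0,0,1,0,0,0,0]
}}

```text
time: 2.7
tool_pos: [0.4595, 0.2172, 0.2387]
eef_rot: [-2.685, -1.631, 0.0]
force: [0.6, -0.5, 0.5]
opening: 0.088
finger_force: 0.0
```

Run:
```python
from h import *
d=get_image("wrist"); cv2.imwrite("pics/w1.png",d["img"])
delta(.461,.22,.24,-28)
uv=proj(d,[.461,.22,.14],True)[0]; print(uv, proj(d,[.461,.2185,.05],True)[0])
x,y=(uv-[100,75]).astype(int).clip(0); print(x,y)
cv2.imwrite("pics/w1c.png",cv2.resize(d["img"][y:y+150,x:x+200],None,fx=4,fy=4,interpolation=cv2.INTER_CUBIC))
```

```text
tcp [0.4595 0.2172 0.2387] tool yaw(y) deg -27.46 q6 0.69 tilt [-2.e-04 -0.e+00 -1.e+00]
shift [ 0.0032  0.0001 -0.0013]
turn rad 0.0094
[320.89389804 200.00931743] [321.64039835 175.37571807]
220 125
```

View pics/w1c.png

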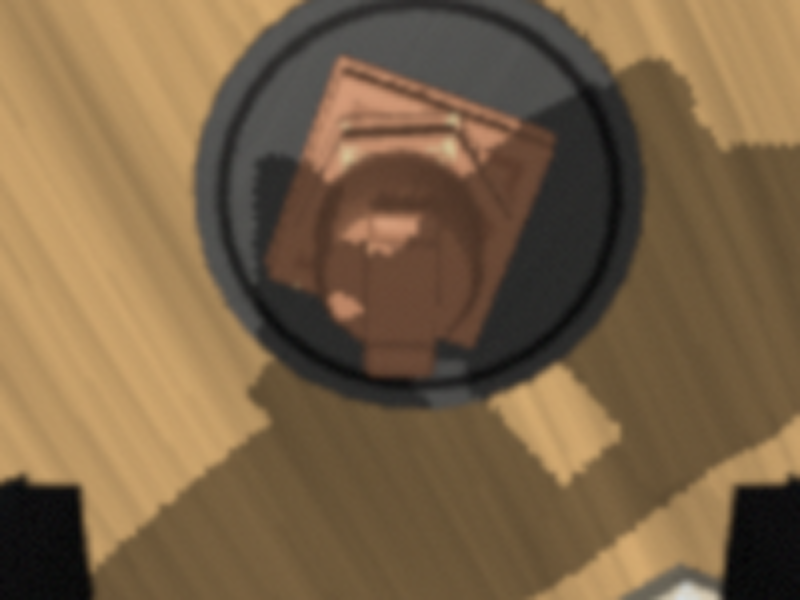

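The rest lies almost along the tool's x axis. Its near ridge end runs from (366,378) to (436,378), and the left edge from (368,335) to (370,250). The cup wall spans x = 318 to 482.

Run:
```python
from h import *
d=get_image("wrist"); c=lambda L:(np.array(L,float)+.5)/4-.5+[220,125]
e=onz(d,c([(366,378),(436,378)]),.142,True); l=onz(d,c([(367.5,335),(369,250)]),.138,True); r=onz(d,c([(435,335),(439,250)]),.138,True)
M=tool()[1]; a=M[:2,0]
for k in (l,r):
    v=k[1]-k[0]; print("long axis deg",np.degrees(np.arctan2(v[1],v[0])))
print("x axis deg",np.degrees(np.arctan2(a[1],a[0])),"width",np.linalg.norm(e[1]-e[0]),np.linalg.norm(l[0]-r[0]))
ce=e.mean(0)+.018*a; print("rest c",ce, "mid",(l+r).mean(0))
w=onz(d,c([(318,255),(482,255)]),.11,True); print("cup",w, np.linalg.norm(w[1]-w[0]))
delta(*ce,.128)
```

```text
long axis deg 60.99441211332365
long axis deg 60.39389744533491
x axis deg 62.505071087742934 width 0.014747830029244164 0.014270413197873292
rest c [0.46102621 0.22188681] mid [0.92222896 0.44263179]
cup [[0.44373293 0.23042442]
 [0.4773039  0.21295605]] 0.03784381322270231
tcp [0.4595 0.2172 0.2387] tool yaw(y) deg -27.49 q6 0.691 tilt [-0. -0. -1.]
shift [ 0.0048 -0.0008  0.1107]
```

Request:
{"op": "apply_moves", "data": {
  "moves": [0,0.0047,-0.0008,0,0.03,0,0,0,0.04,0,0,0,0,0.04,0,-0.2,0,0,0.02,0,-0.2,0,0,0.0085,0,-0.2,0,0,0,0],
  "grip_force": 10
}}

```text
time: 3.55
tool_pos: [0.4611, 0.2218, 0.1304]
eef_rot: [2.711, 1.587, 0.0]
force: [-0.1, 0.4, 1.3]
opening: 0.0359
finger_force: 0.0
```

Request:
{"op": "apply_moves", "data": {
  "moves": [-0.4,0,0,0,0,-0.5,0,0,0,0,-1,0,0,0,0,-1,0,0,0,0,-1,0,0,0,0,-1,0,0,0,0],
  "grip_force": 10
}}

```text
time: 4.3
tool_pos: [0.4612, 0.2218, 0.1306]
eef_rot: [2.711, 1.586, 0.001]
force: [-1.7, -0.7, 5.1]
opening: 0.0145
finger_force: 10.0
```

Request:
{"op": "apply_moves", "data": {
  "moves": [-1,0,0,-0.005,0,-1,0,0,-0.015,0,-1,0,0,-0.025,0,-1,0,0,-0.015,0,-1,0,0,0,0]
}}

```text
time: 4.92
tool_pos: [0.4614, 0.2219, 0.1913]
eef_rot: [2.711, 1.586, 0.003]
force: [0.0, -0.6, 0.5]
opening: 0.0147
finger_force: 10.0
```

Run:
```python
from h import *
print(arm.state()["opening"],arm.state()["finger_force"])
delta(.4431,-.2397,.19,-83.7)
d=get_image("wrist"); A=cv2.resize(d["img"][120:320,195:445],None,fx=3,fy=3,interpolation=cv2.INTER_CUBIC); cv2.imwrite("pics/w2.png",A)
```

```text
0.01472297748872664 9.999882727861404
tcp [0.4614 0.2219 0.1913] tool yaw(y) deg -29.33 q6 0.731 tilt [ 2.1e-03  5.0e-04 -1.0e+00]
shift [-0.4113  0.2102  0.001 ]
turn rad 0.9489
```

View pics/w2.png

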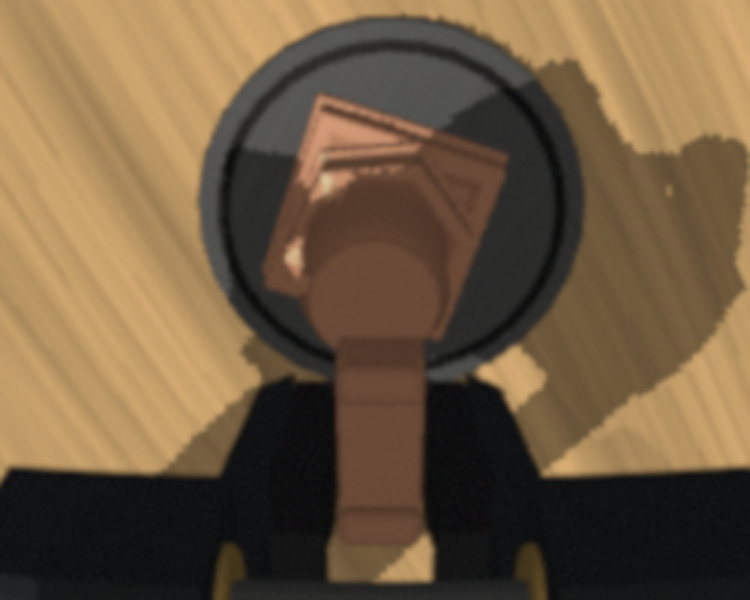

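The wrist view shows the rest held square between the fingers, with ridge-end edges at y ≈ 368 and 545. The cup's foot is still in place, spanning (305..447) and centred at about (376,312).

Run:
```python
from h import *
d=get_image("wrist"); c=lambda L:(np.array(L,float)+.5)/3-.5+[195,120]
s,M=tool()
e=onz(d,c([(381,368),(382,545)]),.203,True); print("held rel tool",((e-s["tool_pos"][:2])@M[:2,:2]).round(4), np.linalg.norm(e[1]-e[0]))
f=onz(d,c([(305,312),(447,312),(376,243)]),.127,True); print("foot",f.round(4),f[:2].mean(0),np.linalg.norm(f[1]-f[0]))
```

```text
held rel tool [[ 0.0195  0.0007]
 [-0.0157  0.0009]] 0.03518591128491541
foot [[0.4438 0.2277]
 [0.474  0.2108]
 [0.4676 0.2347]] [0.45890324 0.21924358] 0.03463542565695981
```

Request:
{"op": "apply_moves", "data": {
  "moves": [-1,0,0,0,0.18,-1,0,0,0,0.18,-1,0,0,0,0.18,-1,0,0,0,0.18,-1,0,0,0,0.18,-1,0,0,0,0.05,-1,0,0,0,0]
}}

```text
time: 5.9
tool_pos: [0.4607, 0.2217, 0.1894]
eef_rot: [3.137, 0.172, -0.002]
force: [0.5, 0.1, -1.2]
opening: 0.0149
finger_force: 10.0
```

Request:
{"op": "apply_moves", "data": {
  "moves": [-1,-0.008,0.055,0,0,-1,-0.008,0.055,0,0,-1,-0.008,0.055,0,0,-1,-0.008,0.055,0,0,-1,-0.008,0.055,0,0,-1,-0.008,0.055,0,0,-1,-0.008,0.055,0,0,-1,-0.008,0.055,0,0]
}}

```text
time: 6.9
tool_pos: [0.4447, -0.2244, 0.1899]
eef_rot: [-3.136, -0.173, 0.001]
force: [-0.3, -1.0, -0.5]
opening: 0.0148
finger_force: 10.0
```

Request:
{"op": "apply_moves", "data": {
  "moves": [-1,-0.005,0.017,0,0,-1,0,0,0.03,0,-1,0,0,0.03,0,-1,0,0,0.03,0,-1,0,0,0,0,-1,0,0,0,0]
}}

```text
time: 7.65
tool_pos: [0.4425, -0.2399, 0.1013]
eef_rot: [3.136, 0.172, 0.001]
force: [-0.2, 0.4, -0.2]
opening: 0.0146
finger_force: 10.0
```

Run:
```python
from h import *
d=get_image("wrist"); A=cv2.resize(d["img"][60:320,145:495],None,fx=2,fy=2,interpolation=cv2.INTER_CUBIC); cv2.imwrite("pics/w3.png",A)
delta(.4431,-.2397,.018,-83.7)
```

```text
tcp [ 0.4426 -0.2402  0.1015] tool yaw(y) deg -83.73 q6 0.731 tilt [ 0.0015 -0.0013 -1.    ]
shift [ 0.0004 -0.0005  0.0835]
turn rad -0.0005
```

View pics/w3.png

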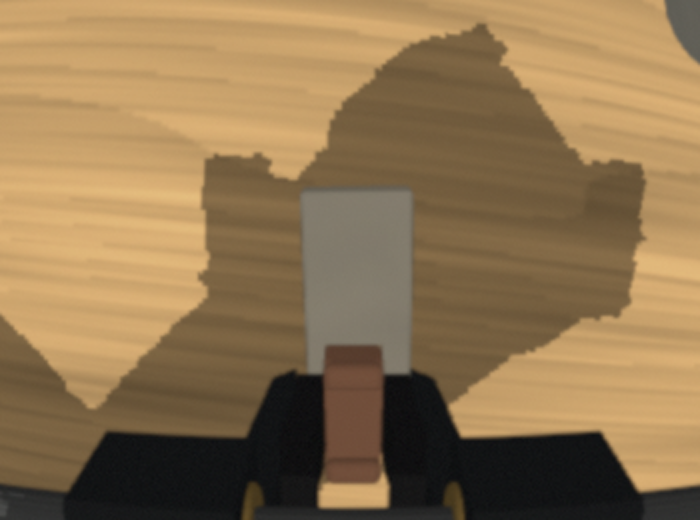

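The wrist view shows the bat below, with its far top edge from (302,190) to (412,189) and its sides running down to (308,372) and (410,372). It is aligned with the tool.

Run:
```python
from h import *
d=get_image("wrist"); c=lambda L:(np.array(L,float)+.5)/2-.5+[145,60]
s,M=tool()
e=(onz(d,c([(302,190),(412,189),(308,372),(410,372)]),.014,True)-s["tool_pos"][:2])@M[:2,:2]; print(e.round(4));
```

```text
[[ 0.0434 -0.0199]
 [ 0.0438  0.022 ]
 [-0.0336 -0.0194]
 [-0.0336  0.0235]]
```

Request:
{"op": "apply_moves", "data": {
  "moves": [-1,0,0.0005,0.03,0,-1,0,0,0.03,0,-1,0,0,0.015,0,-1,0,0,0.005,0,-1,0,0,0.0015,0,-1,0,0,0.001,0,-1,0,0,0.001,0,-1,0,0,0,0]
}}

```text
time: 8.75
tool_pos: [0.4424, -0.2408, 0.0176]
eef_rot: [3.136, 0.171, 0.001]
force: [-1.4, 1.5, 6.3]
opening: 0.015
finger_force: 10.0
```

Contact. Releasing and backing off.

Request:
{"op": "apply_moves", "data": {
  "moves": [-1,0,0,-0.0005,0,-0.6,0,0,0,0,-0.4,0,0,0,0,-0.2,0,0,0,0,-0.2,0,0,-0.03,0,-0.2,0,0,-0.05,0,0.2,0,0,-0.05,0,0.2,0,0,-0.03,0]
}}

```text
time: 9.75
tool_pos: [0.4424, -0.2407, 0.1797]
eef_rot: [3.135, 0.171, 0.003]
force: [0.0, -0.7, -0.9]
opening: 0.0522
finger_force: 0.0
```

Run:
```python
from h import *
d=get_image("wrist"); cv2.imwrite("pics/w4.png",cv2.resize(d["img"][100:300,220:420],None,fx=3,fy=3,interpolation=cv2.INTER_CUBIC))
delta(.4589,.2195,.19,-28)
```

```text
tcp [ 0.4434 -0.2415  0.1826] tool yaw(y) deg -83.76 q6 0.731 tilt [ 0.0056 -0.005  -1.    ]
shift [ 0.0656 -0.4565 -0.0096]
turn rad -0.9731
```

View pics/w4.png

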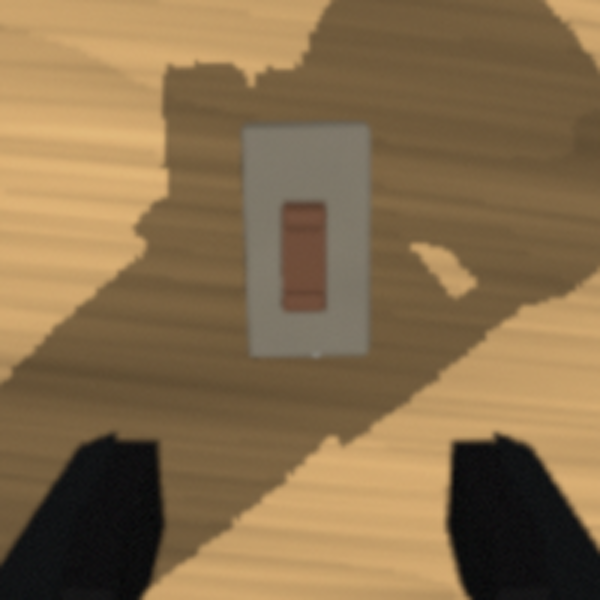

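The rest stands on the bat in line with it. Its front bottom edge is at y ≈ 203, and the bat spans y = 125 to 355. Checking the centring numerically.

Run:
```python
from h import *
d=get_image("wrist"); c=lambda L:(np.array(L,float)+.5)/3-.5+[220,100]
s,M=tool(); g=lambda L,z:((onz(d,c(L),z,True)-s["tool_pos"][:2])@M[:2,:2]).round(4)
print("bat",g([(243,127),(369,124),(250,356),(368,353)],.014)); print("rest front low",g([(304,203)],.014),"front top",g([(304,209)],.029),"back top",g([(304,311)],.029),"sides",g([(282,260),(326,260)],.025))
```

```text
bat [[ 0.0431 -0.0203]
 [ 0.0441  0.0225]
 [-0.0402 -0.0193]
 [-0.0391  0.0237]]
rest front low [[0.0165 0.0004]] front top [[0.0177 0.0004]] back top [[-0.0178  0.0003]] sides [[-0.0009 -0.0071]
 [-0.0009  0.0078]]
```

The rest is centred within about 2.5 mm. Back to the stack for the cup.

Request:
{"op": "apply_moves", "data": {
  "moves": [0.2,0.008,-0.055,0,0,0.2,0.008,-0.055,0,0,0.2,0.008,-0.055,0,0,0.2,0.008,-0.055,0,0,0.2,0.008,-0.055,0,0,0.2,0.008,-0.055,0,0,0.2,0.008,-0.055,0,0,0.2,0.008,-0.055,0,0]
}}

```text
time: 10.85
tool_pos: [0.4573, 0.2056, 0.176]
eef_rot: [3.137, 0.171, -0.002]
force: [1.0, -0.7, -0.0]
opening: 0.0531
finger_force: 0.0
```

Request:
{"op": "apply_moves", "data": {
  "moves": [0.5,0.0015,-0.0165,0,0,0.5,0,0,0,-0.18,0.5,0,0,0,-0.18,0.5,0,0,0,-0.18,0.5,0,0,0,-0.18,0.5,0,0,0,-0.18,0.5,0,0,0,-0.07,0.5,0,0,0,0]
}}

```text
time: 11.85
tool_pos: [0.4575, 0.2197, 0.1764]
eef_rot: [-2.697, -1.611, 0.002]
force: [-0.3, 0.4, -1.1]
opening: 0.0661
finger_force: 0.0
```

Run:
```python
from h import *
d=get_image("wrist"); s,M=tool(); delta(.4595,.2195,.091)
cv2.imwrite("pics/w5.png",cv2.resize(d["img"][120:270,220:420],None,fx=4,fy=4,interpolation=cv2.INTER_CUBIC))
```

```text
tcp [0.4575 0.2198 0.1766] tool yaw(y) deg -28.32 q6 0.711 tilt [-1.1e-03 -3.0e-04 -1.0e+00]
shift [0.0007 0.002  0.0856]
```

View pics/w5.png

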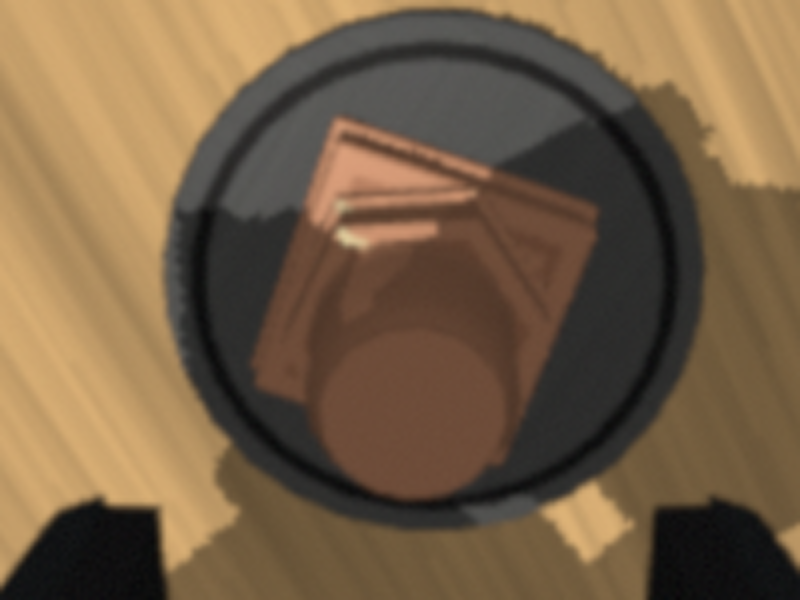

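The cup foot circle is centred at (414,415), spanning 319..509. The hex lip's front edge runs from (337,207) to (478,191). The square dish's lip corners are (337,118), (598,210), (253,370).

Run:
```python
from h import *
d=get_image("wrist"); c=lambda L:(np.array(L,float)+.5)/4-.5+[220,120]
s,M=tool(); f=onz(d,c([(319,415),(509,415),(414,328),(414,502)]),.127,True); print(f.round(4),f[:2].mean(0),f[2:].mean(0),np.linalg.norm(f[0]-f[1]),np.linalg.norm(f[2]-f[3]))
cc=(f[:2].mean(0)+f[2:].mean(0))/2; delta(*cc,.091)
A=lambda L,z:(lambda P:(P.round(4).tolist(),np.degrees(np.arctan2(*(P[1]-P[0])[::-1])),np.linalg.norm(P[1]-P[0])))(onz(d,c(L),z,True))
print("hexedge",A([(337,205),(478,191)],.070)); print("sq",A([(337,118),(598,208)],.050),A([(337,118),(253,368)],.050))
```

```text
[[0.4459 0.2292]
 [0.4745 0.2138]
 [0.4677 0.2353]
 [0.4524 0.2069]] [0.46023264 0.22148481] [0.46001714 0.22109196] 0.03246897890337748 0.03232049441106794
tcp [0.4575 0.22   0.1767] tool yaw(y) deg -28.31 q6 0.711 tilt [-8.e-04 -3.e-04 -1.e+00]
shift [0.0024 0.0017 0.0857]
hexedge ([[0.4574, 0.2496], [0.4846, 0.2383]], np.float64(-22.498541853584957), np.float64(0.029526098203943054))
sq ([[0.4638, 0.2633], [0.5059, 0.2175]], np.float64(-47.42279969127053), np.float64(0.062247284485685624)) ([[0.4638, 0.2633], [0.4174, 0.2212]], np.float64(-137.73067844471214), np.float64(0.06266424622391847))
```

Request:
{"op": "apply_moves", "data": {
  "moves": [0.5,0.0024,0.0015,0,0,0.5,0,0,0.03,0,0.5,0,0,0.03,0,0.5,0,0,0.02,0,0.5,0,0,0.0055,0,0.2,0,0,0,0,0,0,0,0,0,-0.05,0,0,0,0]
}}

```text
time: 12.95
tool_pos: [0.4604, 0.2219, 0.0924]
eef_rot: [2.695, 1.613, 0.002]
force: [-0.1, 0.4, -0.1]
opening: 0.042
finger_force: 0.0
```

Request:
{"op": "apply_moves", "data": {
  "moves": [-0.1,0,0,0,0,-1,0,0,0,0,-1,0,0,0,0,-1,0,0,0,0,-1,0,0,0,0],
  "grip_force": 12
}}

```text
time: 13.58
tool_pos: [0.4602, 0.2219, 0.092]
eef_rot: [2.695, 1.614, 0.001]
force: [-0.5, 1.6, 5.4]
opening: 0.0386
finger_force: 11.0
```

Request:
{"op": "apply_moves", "data": {
  "moves": [-1,0,0,-0.005,0,-1,0,0,-0.02,0,-1,0,0,-0.03,0,-1,0,0,-0.02,0,-1,-0.002,0.05,0,0,-1,-0.002,0.05,0,0,-1,-0.002,0.05,0,0,-1,-0.001,0.034,0,0]
}}

```text
time: 14.58
tool_pos: [0.6202, 0.1272, 0.1662]
eef_rot: [-2.696, -1.612, 0.001]
force: [0.4, 0.2, -0.6]
opening: 0.0385
finger_force: 11.3
```

Request:
{"op": "apply_moves", "data": {
  "moves": [-1,0,0,0,0,-1,0,0,0,0,-1,0,0,0,0]
}}

```text
time: 14.95
tool_pos: [0.6183, 0.1294, 0.1669]
eef_rot: [-2.695, -1.615, 0.0]
force: [-0.5, 0.3, -0.0]
opening: 0.0385
finger_force: 11.3
```

Run:
```python
from h import *
d=get_image("wrist"); delta(.6193,.1285,.019)
cv2.imwrite("pics/w6.png",cv2.resize(d["img"][70:330,145:495],None,fx=2,fy=2,interpolation=cv2.INTER_CUBIC))
```

```text
tcp [0.6184 0.1293 0.167 ] tool yaw(y) deg -28.14 q6 0.512 tilt [ 1.e-04 -0.e+00 -1.e+00]
shift [-0.0003  0.0012  0.148 ]
```

View pics/w6.png

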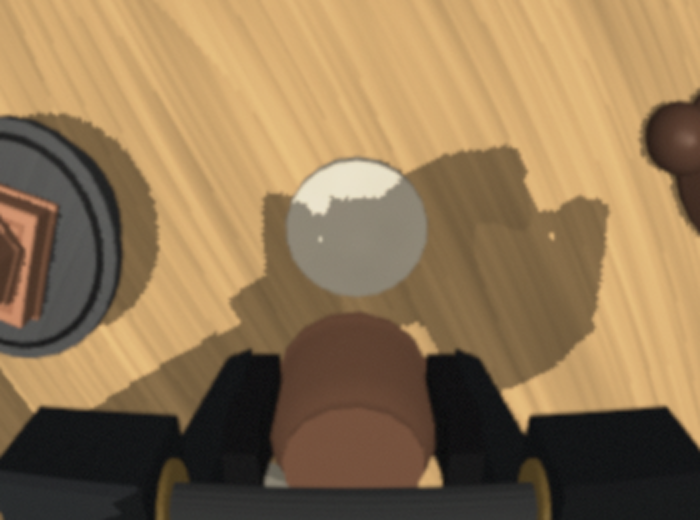

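The bat's circle spans x = 287 to 427 and y = 157 to 296. The cup is held upright, mouth down.

Run:
```python
from h import *
d=get_image("wrist"); c=lambda L:(np.array(L,float)+.5)/2-.5+[145,70]
s,M=tool(); f=((onz(d,c([(287,227),(427,227),(357,157),(357,296.5)]),.014,True)-s["tool_pos"][:2])@M[:2,:2]).round(4); print(f,f[:2].mean(0),f[2:].mean(0))
f=((onz(d,c([(355,313)]),.167-.005,True)-s["tool_pos"][:2])@M[:2,:2]).round(4); print("rim front",f)
```

```text
[[ 0.0027 -0.0329]
 [ 0.0027  0.0373]
 [ 0.038   0.0021]
 [-0.0347  0.0022]] [0.0027 0.0022] [0.00165 0.00215]
rim front [[0.02   0.0008]]
```

Request:
{"op": "apply_moves", "data": {
  "moves": [-1,0.0015,0.0014,0.04,0,-1,0,0,0.045,0,-1,0,0,0.04,0,-1,0,0,0.015,0,-1,0,0,0.004,0,-1,0,0,0,0,-1,0,0,0.0015,0,-1,0,0,0.001,0]
}}

```text
time: 16.05
tool_pos: [0.6212, 0.1294, 0.0209]
eef_rot: [2.695, 1.613, 0.002]
force: [0.0, -0.1, -0.2]
opening: 0.0387
finger_force: 11.3
```

Request:
{"op": "apply_moves", "data": {
  "moves": [-1,0,0,0,0]
}}

```text
time: 16.18
tool_pos: [0.621, 0.1294, 0.0205]
eef_rot: [2.695, 1.613, 0.0]
force: [0.9, -0.1, -0.5]
opening: 0.0387
finger_force: 11.3
```

Request:
{"op": "apply_moves", "data": {
  "moves": [-1,0,0,0.001,0,-1,0,0,0.0007,0,-1,0,0,0,0]
}}

```text
time: 16.55
tool_pos: [0.621, 0.1294, 0.0191]
eef_rot: [2.695, 1.614, 0.0]
force: [-2.4, -0.5, 4.9]
opening: 0.0387
finger_force: 11.7
```

Request:
{"op": "apply_moves", "data": {
  "moves": [-0.5,0,0,0,0,0,0,0,0,0,0.2,0,0,0,0,0.3,0,0,0,0,0.3,0,0,-0.02,0,0.3,0,0,-0.05,0,0.4,0,0,-0.055,0,0.4,0,0,-0.03,0]
}}

```text
time: 17.55
tool_pos: [0.6216, 0.1294, 0.1783]
eef_rot: [2.693, 1.612, 0.007]
force: [1.2, 0.0, -1.0]
opening: 0.0617
finger_force: 0.0
```

Run:
```python
from h import *
d=get_image("wrist"); cv2.imwrite("pics/w7.png",cv2.resize(d["img"][110:310,220:420],None,fx=2,fy=2,interpolation=cv2.INTER_CUBIC))
d=get_image("top"); cv2.imwrite("pics/t7.png",d["img"])
a=cv2.imread("pics/w7.png");b=cv2.resize(d["img"][130:280,220:320],None,fx=2.667,fy=2.667,interpolation=cv2.INTER_CUBIC)[:400]
cv2.imwrite("pics/w7.png",cv2.hconcat([a,b])); delta(.461,.22,.18,-52.5)
```

```text
tcp [0.6223 0.1295 0.1787] tool yaw(y) deg -28.18 q6 0.513 tilt [ 8.2e-03  2.0e-04 -1.0e+00]
shift [ 0.0036 -0.1849 -0.0026]
turn rad 0.4244
```

View pics/w7.png

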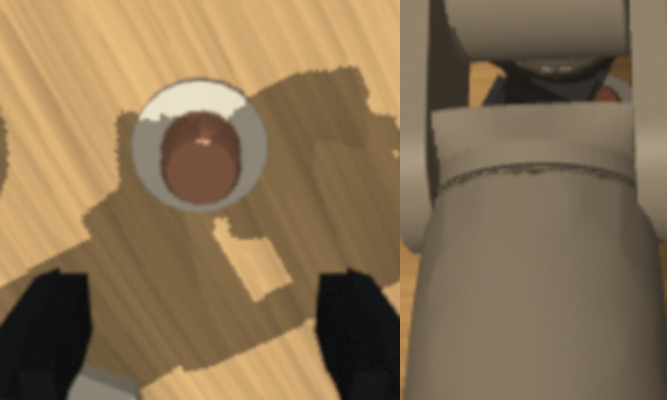

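The cup stands on the round bat. The bat spans 132..266 and 78..212, and the cup spans 161..241 with its front rim at y = 110, so it is about 2 mm off centre. Next is the hex dish.

Request:
{"op": "apply_moves", "data": {
  "moves": [0.6,0.001,-0.046,0,0,0.6,0.001,-0.046,0,0,0.6,0.001,-0.046,0,0,0.6,0.001,-0.046,0,0,0.6,0,0,0,0.15,0.6,0,0,0,0.15,0.6,0,0,0,0.124,0.6,0,0,0,0]
}}

```text
time: 18.65
tool_pos: [0.4603, 0.2197, 0.1731]
eef_rot: [-2.974, -1.012, 0.001]
force: [-0.3, 0.3, 0.0]
opening: 0.0705
finger_force: 0.0
```

Request:
{"op": "apply_moves", "data": {
  "moves": [0.6,0,0,0.02,0,0.6,0,0,0,0,0.6,0,0,0,0]
}}

```text
time: 19.02
tool_pos: [0.4607, 0.2198, 0.154]
eef_rot: [2.974, 1.012, 0.0]
force: [-1.0, 0.1, 0.3]
opening: 0.0708
finger_force: 0.0
```

Run:
```python
from h import *
d=get_image("wrist"); delta(.461,.22,.0725,-52.5)
cv2.imwrite("pics/w8.png",cv2.resize(d["img"][120:270,220:420],None,fx=4,fy=4,interpolation=cv2.INTER_CUBIC))
```

```text
tcp [0.4608 0.2199 0.1541] tool yaw(y) deg -52.43 q6 1.131 tilt [ 8.e-04  2.e-04 -1.e+00]
shift [ 0.0001 -0.      0.0816]
turn rad 0.0011
```

View pics/w8.png

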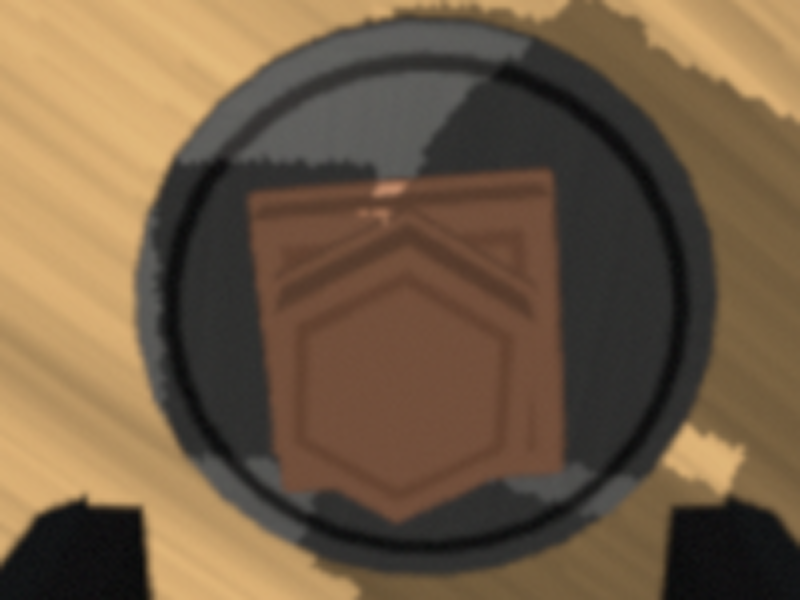

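The hex dish's top shows an inset hexagon with corners (405,275), (512,335), (502,450), (398,495), (297,438), (300,325). The flats face the fingers, and it is still on the square dish, whose corners are (247,195), (553,170), (565,470).

Run:
```python
from h import *
d=get_image("wrist"); c=lambda L:(np.array(L,float)+.5)/4-.5+[220,120]
P=onz(d,c([(405,275),(512,335),(502,450),(398,495),(297,438),(300,325)]),.087,True)
e=np.diff(np.vstack([P,P[:1]]),axis=0); a=np.degrees(np.arctan2(e[:,1],e[:,0])); print(P.mean(0),(a%60).round(1),np.linalg.norm(e,axis=1).round(4))
Q=onz(d,c([(247,197),(553,172),(565,470)]),.050,True); print("sq",(Q[0]+Q[2])/2,np.degrees(np.arctan2(*(Q[1]-Q[0])[::-1])),np.degrees(np.arctan2(*(Q[2]-Q[1])[::-1])))
delta(*P.mean(0),.0725,-52.5)
```

```text
[0.46108502 0.22100794] [37.3 34.6 33.2 35.4 34.4 33.9] [0.0225 0.023  0.0218 0.0224 0.0224 0.0213]
sq [0.45970496 0.21745385] -47.69695933100441 -137.9874686452435
tcp [0.4609 0.2199 0.1541] tool yaw(y) deg -52.44 q6 1.131 tilt [ 9.e-04  2.e-04 -1.e+00]
shift [ 0.0008 -0.0008  0.0816]
turn rad 0.001
```

Request:
{"op": "apply_moves", "data": {
  "moves": [0.6,0.0005,-0.0008,0,0.035,0.6,0,0,0.04,0,0.6,0,0,0.03,0,0.6,0,0,0.0116,0,0.4,0,0,0,0,0.25,0,0,0,0,0.2,0,0,0,0,0.18,0,0,0,0]
}}

```text
time: 20.12
tool_pos: [0.4608, 0.2208, 0.0724]
eef_rot: [2.992, 0.958, 0.001]
force: [-0.1, 0.9, -0.2]
opening: 0.052
finger_force: 0.0
```

Request:
{"op": "apply_moves", "data": {
  "moves": [0.1,0,0,0,0,-1,0,0,0,0,-1,0,0,0,0,-1,0,0,0,0],
  "grip_force": 15
}}

```text
time: 20.62
tool_pos: [0.4606, 0.2208, 0.0721]
eef_rot: [2.992, 0.958, 0.0]
force: [-0.9, -0.3, 4.9]
opening: 0.0478
finger_force: 15.0
```

Request:
{"op": "apply_moves", "data": {
  "moves": [-1,0,0,-0.005,0,-1,0,0,-0.025,0,-1,0,0,-0.03,0,-1,-0.025,0.036,-0.02,0,-1,-0.025,0.036,0,0,-1,-0.025,0.036,0,0,-1,-0.025,0.036,0,0,-1,-0.025,0.036,0,0]
}}

```text
time: 21.62
tool_pos: [0.4631, 0.0003, 0.1521]
eef_rot: [-2.992, -0.958, -0.0]
force: [-0.8, -0.8, -1.0]
opening: 0.0478
finger_force: 15.0
```

Request:
{"op": "apply_moves", "data": {
  "moves": [-1,0,0,0,-0.177,-1,0,0,0,-0.177,-1,0,0,0,-0.177,-1,0,0,0,0,-1,0,0,0,0]
}}

```text
time: 22.25
tool_pos: [0.4633, 0.0017, 0.1519]
eef_rot: [-2.639, -1.705, 0.0]
force: [0.3, -0.0, -1.3]
opening: 0.0481
finger_force: 15.0
```

Run:
```python
from h import *
d=get_image("wrist"); delta(.4633,.0019,.021,-24.2)
cv2.imwrite("pics/w9.png",cv2.resize(d["img"][70:330,145:495],None,fx=2,fy=2,interpolation=cv2.INTER_CUBIC))
```

```text
tcp [0.4633 0.0017 0.1519] tool yaw(y) deg -24.22 q6 0.173 tilt [-1.e-04  1.e-04 -1.e+00]
shift [ 2.000e-04 -1.000e-04  1.309e-01]
turn rad -0.0004
```

View pics/w9.png

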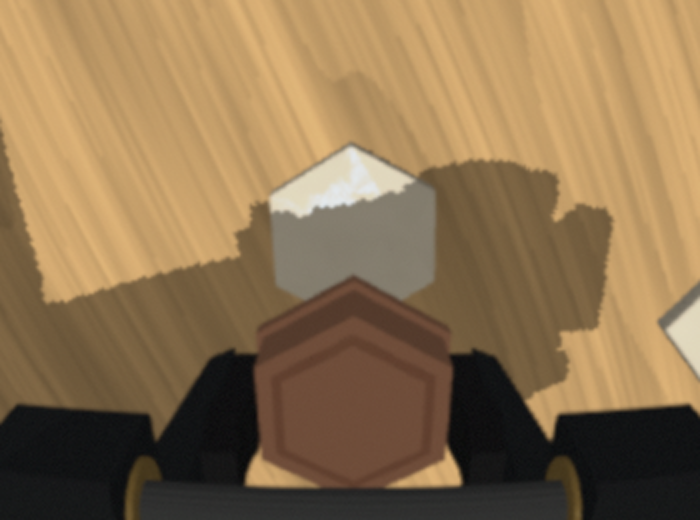

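Hex bat apex at (351,143), left flat from (270,192) to (275,283), right flat from (436,190) to (435,275). The held dish's front lip apex is at (352,275), and the outlines are aligned.

Run:
```python
from h import *
d=get_image("wrist"); c=lambda L:(np.array(L,float)+.5)/2-.5+[145,70]
s,M=tool(); g=lambda L,z:((onz(d,c(L),z,True)-s["tool_pos"][:2])@M[:2,:2]).round(4)
print(g([(351,143),(270,192),(275,283),(436,190),(435,275)],.014)); print("lip apex",g([(352,275)],s["tool_pos"][2]-.0071))
```

```text
[[ 0.0468 -0.0005]
 [ 0.024  -0.0386]
 [-0.0216 -0.0379]
 [ 0.0249  0.0393]
 [-0.0175  0.0405]]
lip apex [[0.0298 0.0002]]
```

Request:
{"op": "apply_moves", "data": {
  "moves": [-1,0.0017,0.0005,0.04,0,-1,0,0,0.045,0,-1,0,0,0.03,0,-1,0,0,0.01,0,-1,0,0,0.003,0,-1,0,0,0,0,-1,0,0,0.001,0,-1,0,0,0,0]
}}

```text
time: 23.35
tool_pos: [0.4647, 0.0029, 0.0234]
eef_rot: [2.635, 1.709, 0.001]
force: [0.3, 0.3, -1.0]
opening: 0.0482
finger_force: 15.0
```

Request:
{"op": "apply_moves", "data": {
  "moves": [-1,0,0,0.001,0,-1,0,0,0.0007,0,-1,0,0,0,0]
}}

```text
time: 23.72
tool_pos: [0.4644, 0.003, 0.0212]
eef_rot: [-2.636, -1.71, 0.0]
force: [0.2, -0.9, -2.0]
opening: 0.0478
finger_force: 15.0
```

Request:
{"op": "apply_moves", "data": {
  "moves": [-1,0,0,0.0005,0,-1,0,0,0,0]
}}

```text
time: 23.98
tool_pos: [0.4645, 0.003, 0.0211]
eef_rot: [2.636, 1.71, -0.0]
force: [-1.8, -0.7, 5.3]
opening: 0.0475
finger_force: 15.0
```

Request:
{"op": "apply_moves", "data": {
  "moves": [-0.2,0,0,0,0,0.2,0,0,0,0,0.4,0,0,0,0,0.5,0,0,0,0,0.6,0,0,-0.02,0,0.6,0,0,-0.05,0,0.6,0,0,-0.05,0,0.6,0,0,-0.01,0]
}}

```text
time: 24.98
tool_pos: [0.4656, 0.0027, 0.1534]
eef_rot: [2.632, 1.708, 0.006]
force: [0.2, -0.3, -0.4]
opening: 0.0705
finger_force: 0.0
```

```bash
cat >> h.py <<'E'
def clay(d,fx=1):
    h=cv2.cvtColor(d["img"],cv2.COLOR_BGR2HSV); b,g,r=[d["img"][...,i].astype(int) for i in range(3)]
    m=((h[...,0]<13)&(h[...,1]>70)&(r>60)).astype(np.uint8); m=cv2.morphologyEx(m,cv2.MORPH_OPEN,np.ones((3,3)))
    C=max(cv2.findContours(m,0,1)[0],key=cv2.contourArea); H=cv2.convexHull(C)
    return cv2.approxPolyDP(H,4,True)[:,0],cv2.contourArea(C)
E
python3 - <<'E'
from h import *
d=get_image("wrist"); cv2.imwrite("pics/w10.png",d["img"]); p,a=clay(d); print(p.tolist(),a)
s,M=tool(); print(((onz(d,p,.014,True)-s["tool_pos"][:2])@M[:2,:2]).round(4).tolist()); delta(.461,.219,.15,-47.6)
E
```

```text
[[551, 0], [606, 0], [616, 32], [615, 79], [585, 53]] 2724.5
[[0.2253, 0.2582], [0.262, 0.3691], [0.2214, 0.3871], [0.1549, 0.382], [0.1737, 0.3148]]
tcp [0.4653 0.0028 0.1528] tool yaw(y) deg -24.06 q6 0.173 tilt [ 0.0039 -0.001  -1.    ]
shift [ 0.1956 -0.0921  0.0026]
turn rad 0.4109
```

Request:
{"op": "apply_moves", "data": {
  "moves": [0.9,0.049,-0.0231,0,0,0.9,0.049,-0.0231,0,0,0.9,0.049,-0.0231,0,0,0.9,0.0485,-0.0231,0,0,0.9,0,0,0,0.15,0.9,0,0,0,0.15,0.9,0,0,0,0.105,0.9,0,0,0,0]
}}

```text
time: 26.02
tool_pos: [0.4593, 0.219, 0.1493]
eef_rot: [-2.925, -1.146, 0.004]
force: [-0.7, 0.3, -0.1]
opening: 0.0837
finger_force: 0.0
```

Request:
{"op": "apply_moves", "data": {
  "moves": [0.9,0,0,0,0,0.9,0,0,0,0]
}}

```text
time: 26.28
tool_pos: [0.4597, 0.2191, 0.1504]
eef_rot: [-2.925, -1.146, 0.001]
force: [0.2, -0.1, 0.0]
opening: 0.0835
finger_force: 0.0
```

Run:
```python
from h import *
d=get_image("wrist"); cv2.imwrite("pics/w11.png",d["img"]); p,a=clay(d); print(p.tolist(),a)
s,M=tool()
for z in (.045,.065): print(((onz(d,p,z,True)-s["tool_pos"][:2])@M[:2,:2]).round(4).tolist())
delta(.461,.219,.0525,-47.6)
```

```text
[[360, 164], [358, 239], [288, 240], [284, 165]] 5762.0
[[0.0324, 0.0322], [-0.0361, 0.0331], [-0.0371, -0.03], [0.0316, -0.0309]]
[[0.0366, 0.0296], [-0.0265, 0.0305], [-0.0274, -0.0276], [0.0358, -0.0284]]
tcp [0.4598 0.2191 0.1505] tool yaw(y) deg -47.22 q6 1.039 tilt [-3.e-04 -1.e-04 -1.e+00]
shift [0.0008 0.0009 0.098 ]
turn rad 0.0066
```

Request:
{"op": "apply_moves", "data": {
  "moves": [0.9,0.001,0.0007,0,-0.008,0.9,0,0,0.04,0,0.9,0,0,0.04,0,0.9,0,0,0.018,0,0.7,0,0,0,0,0.55,0,0,0,0,0.45,0,0,0,0,0.42,0,0,0,0]
}}

```text
time: 27.32
tool_pos: [0.4613, 0.2194, 0.0533]
eef_rot: [2.921, 1.156, 0.002]
force: [0.4, 0.5, 0.4]
opening: 0.0625
finger_force: 0.0
```

Request:
{"op": "apply_moves", "data": {
  "moves": [0.3,0,0,0,0,-1,0,0,0,0,-1,0,0,0,0,-1,0,0,0,0],
  "grip_force": 20
}}

```text
time: 27.82
tool_pos: [0.4612, 0.2194, 0.0532]
eef_rot: [2.921, 1.156, 0.001]
force: [-1.5, 0.2, 5.9]
opening: 0.0596
finger_force: 20.0
```

Request:
{"op": "apply_moves", "data": {
  "moves": [-1,0,0,-0.005,0,-1,0,0,-0.025,0,-1,0,0,-0.035,0,-1,0,0,-0.035,0,-1,0,0,0,0.13,-1,0,0,0,0.13,-1,0,0,0,0.127,-1,0,0,0,0]
}}

```text
time: 28.82
tool_pos: [0.4609, 0.2193, 0.1527]
eef_rot: [-3.089, -0.575, 0.001]
force: [0.1, -0.1, -1.1]
opening: 0.0599
finger_force: 20.0
```

Run:
```python
from h import *
print(arm.state()["opening"]); delta(.6544,-.1409,.15,-69)
```

```text
0.05988972409800213
tcp [0.4609 0.2193 0.1527] tool yaw(y) deg -68.92 q6 1.417 tilt [-4.e-04 -1.e-04 -1.e+00]
shift [0.051  0.4057 0.0026]
turn rad 0.0015
```

Request:
{"op": "apply_moves", "data": {
  "moves": [-1,0.0064,0.0507,0,0,-1,0.0064,0.0507,0,0,-1,0.0064,0.0507,0,0,-1,0.0064,0.0507,0,0,-1,0.0064,0.0507,0,0,-1,0.0064,0.0507,0,0,-1,0.0064,0.0507,0,0,-1,0.0064,0.0507,0,0]
}}

```text
time: 29.82
tool_pos: [0.6548, -0.1424, 0.1525]
eef_rot: [-3.088, -0.578, 0.001]
force: [-0.0, -1.0, -1.1]
opening: 0.0599
finger_force: 20.0
```

Request:
{"op": "apply_moves", "data": {
  "moves": [-1,0,0,0,0,-1,0,0,0,0]
}}

```text
time: 30.08
tool_pos: [0.6539, -0.1404, 0.1523]
eef_rot: [-3.088, -0.576, 0.001]
force: [0.8, 0.2, -1.0]
opening: 0.0595
finger_force: 20.0
```

Run:
```python
from h import *
d=get_image("wrist"); delta(.6544,-.1409,.0222,-69)
cv2.imwrite("pics/w12.png",cv2.resize(d["img"][70:330,145:495],None,fx=2,fy=2,interpolation=cv2.INTER_CUBIC))
```

```text
tcp [ 0.654  -0.14    0.1527] tool yaw(y) deg -68.86 q6 0.816 tilt [-6.e-04  4.e-04 -1.e+00]
shift [1.000e-04 1.100e-03 1.305e-01]
turn rad 0.0024
```

View pics/w12.png

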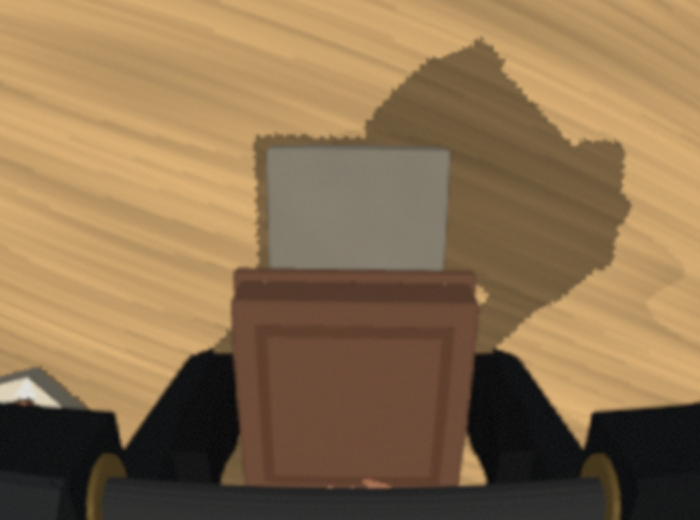

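The square bat's front edge runs from (266,149) to (450,150), and its sides run down to (270,268) and (444,268). The dish's front lip edge is at y ≈ 271, parallel to the bat edge.

Run:
```python
from h import *
d=get_image("wrist"); c=lambda L:(np.array(L,float)+.5)/2-.5+[145,70]
s,M=tool(); g=lambda L,z:((onz(d,c(L),z,True)-s["tool_pos"][:2])@M[:2,:2]).round(4)
print(g([(266,149),(450,150),(270,268),(444,268)],.014)); print("lip",g([(236,270),(475,272)],s["tool_pos"][2]-.0082))
```

```text
[[ 0.0442 -0.0405]
 [ 0.0438  0.0448]
 [-0.0142 -0.0408]
 [-0.0142  0.0442]]
lip [[ 0.0309 -0.0312]
 [ 0.0303  0.0323]]
```

Request:
{"op": "apply_moves", "data": {
  "moves": [-1,0.0022,0.0014,0.04,0,-1,0,0,0.045,0,-1,0,0,0.03,0,-1,0,0,0.01,0,-1,0,0,0.003,0,-1,0,0,0,0,-1,0,0,0.001,0,-1,0,0,0,0]
}}

```text
time: 31.18
tool_pos: [0.657, -0.1415, 0.0243]
eef_rot: [3.088, 0.573, 0.001]
force: [-0.7, 0.8, -1.2]
opening: 0.0598
finger_force: 20.0
```

Request:
{"op": "apply_moves", "data": {
  "moves": [-1,0,0,0.001,0,-1,0,0,0.0005,0,-1,0,0,0,0]
}}

```text
time: 31.55
tool_pos: [0.6568, -0.1415, 0.0222]
eef_rot: [3.089, 0.573, -0.0]
force: [-1.2, 0.1, -1.1]
opening: 0.0594
finger_force: 20.0
```

Request:
{"op": "apply_moves", "data": {
  "moves": [-1,0,0,0.0005,0,-1,0,0,0.0003,0,-1,0,0,0,0]
}}

```text
time: 31.92
tool_pos: [0.6569, -0.1415, 0.0222]
eef_rot: [3.089, 0.573, 0.0]
force: [-3.1, 2.4, 4.8]
opening: 0.0596
finger_force: 20.0
```

Request:
{"op": "apply_moves", "data": {
  "moves": [-0.2,0,0,0,0,0.5,0,0,0,0,0.6,0,0,0,0,0.8,0,0,0,0,0.8,0,0,-0.02,0,0.8,0,0,-0.05,0,0.8,0,0,-0.05,0,0.8,0,0,-0.04,0]
}}

```text
time: 32.92
tool_pos: [0.6571, -0.1415, 0.1854]
eef_rot: [3.087, 0.573, 0.004]
force: [-0.0, 0.5, -0.2]
opening: 0.0794
finger_force: 0.0
```

Request:
{"op": "apply_moves", "data": {
  "moves": [0.8,0,0,0,0,0.8,0,0,0,0]
}}

```text
time: 33.17
tool_pos: [0.6565, -0.1413, 0.1812]
eef_rot: [-3.089, -0.573, 0.001]
force: [0.2, 0.7, -1.0]
opening: 0.0791
finger_force: 0.0
```

Run:
```python
from h import *
d=get_image("wrist"); p,a=clay(d); s,M=tool(); print("sq wrist",a,((onz(d,p,.014,True)-s["tool_pos"][:2])@M[:2,:2]).round(4).tolist())
s=arm.state(); print(s["opening"],s["finger_force"],s["force"].round(1),s["tool_pos"].round(3))
d=get_image("side"); cv2.imwrite("pics/s12.png",d["img"])
img=d["img"]; h=cv2.cvtColor(img,cv2.COLOR_BGR2HSV); b,g,r=[img[...,i].astype(int) for i in range(3)]
m=((h[...,0]<13)&(h[...,1]>70)&(h[...,1]<160)&(r>90)).astype(np.uint8); m=cv2.morphologyEx(m,cv2.MORPH_OPEN,np.ones((2,2)))
n,_,S,C=cv2.connectedComponentsWithStats(m)
for i in range(1,n):
    if S[i][4]>40: print(S[i].tolist(),C[i].round(1).tolist())
print("expected", {k:proj(d,[v])[0].round(1).tolist() for k,v in dict(rest=(.4431,-.2405,.021),cup=(.6205,.129,.034),hex=(.4645,.0025,.026),sq=(.656,-.141,.026),tum=(.6188,.38,.0475)).items()})
```

```text
sq wrist 5175.0 [[0.072, 0.3391], [0.0467, 0.5023], [-0.0785, 0.4849], [-0.0513, 0.3218]]
0.07951982480923271 0.0 [0.7 0.2 0. ] [ 0.656 -0.141  0.181]
[326, 53, 18, 28, 324] [334.2, 64.8]
[301, 137, 25, 21, 359] [313.6, 146.8]
[405, 146, 10, 7, 45] [409.0, 148.7]
[187, 154, 37, 42, 716] [205.9, 174.7]
[175, 176, 15, 13, 128] [181.9, 181.7]
[354, 200, 24, 22, 275] [366.2, 212.3]
[266, 212, 18, 25, 323] [274.3, 224.1]
expected {'rest': [404.9, 146.5], 'cup': [273.2, 222.1], 'hex': [364.0, 207.3], 'sq': [311.8, 144.9], 'tum': [203.9, 319.4]}
```

Every piece is near where I expected it. I'll compare the hex dish and the others with their bats by projected outlines.

Run:
```python
from h import *
d=get_image("side"); img=d["img"]
def hexa(c,af,z,a): return [(c[0]+af/3**.5*np.cos(np.radians(a+30+60*k)),c[1]+af/3**.5*np.sin(np.radians(a+30+60*k)),z) for k in range(6)]
def sq(c,w,z,a):
    q=np.radians(a); return [(c[0]+(u*np.cos(q)-v*np.sin(q))*w/2,c[1]+(u*np.sin(q)+v*np.cos(q))*w/2,z) for u in(-1,1) for v in(-1,1)]
def circ(c,w,z): return [(c[0]+w/2*np.cos(t),c[1]+w/2*np.sin(t),z) for t in np.linspace(0,6.28,40)]
bb=lambda P:(lambda q:(q.min(0).round(1).tolist(),q.max(0).round(1).tolist()))(proj(d,P))
c=(.4645,.0025); print("hex pred",bb(hexa(c,52,0,0) and hexa(c,.052,.014,35.8)+hexa(c,.048,.036,35.8)),"bat",bb(hexa(c,.078,.014,35.8)+hexa(c,.078,0,35.8)))
c=(.657,-.1415); print("sq pred",bb(sq(c,.064,.014,21)+sq(c,.06,.034,21)),"bat",bb(sq(c,.086,.014,21)+sq(c,.086,0,21)))
c=(.621,.1294); print("cup pred",bb(circ(c,.042,.014)+circ(c,.032,.054)),"bat",bb(circ(c,.072,.014)+circ(c,.072,0)))
h=cv2.cvtColor(img,cv2.COLOR_BGR2HSV); hh=h.astype(int)
clay=((hh[...,0]<13)|(hh[...,0]>170))&(hh[...,1]>70)
white=(hh[...,1]<60)&(hh[...,2]>110)
for n,(x,y,r) in dict(hex=(364,210,28),sq=(312,147,26),cup=(273,224,24),rest=(405,148,22)).items():
    for nm,m in(("clay",clay),("white",white)):
        k=cv2.morphologyEx(m[y-r:y+r,x-r:x+r].astype(np.uint8),cv2.MORPH_OPEN,np.ones((3,3))); v,u=np.nonzero(k); print(n,nm,(u.min()+x-r,v.min()+y-r,u.max()+x-r,v.max()+y-r) if len(u) else None)
```

```text
hex pred ([350.4, 195.1], [377.0, 221.2]) bat ([343.5, 196.4], [383.6, 230.6])
sq pred ([297.8, 134.2], [324.7, 157.3]) bat ([293.0, 136.9], [329.2, 164.7])
cup pred ([263.5, 210.0], [283.4, 236.0]) bat ([256.4, 215.4], [290.6, 245.8])
hex clay (np.int64(353), np.int64(198), np.int64(376), np.int64(220))
hex white (np.int64(345), np.int64(204), np.int64(383), np.int64(229))
sq clay (np.int64(299), np.int64(136), np.int64(324), np.int64(156))
sq white (np.int64(295), np.int64(138), np.int64(329), np.int64(164))
cup clay (np.int64(266), np.int64(211), np.int64(282), np.int64(231))
cup white (np.int64(258), np.int64(219), np.int64(290), np.int64(244))
rest clay (np.int64(400), np.int64(143), np.int64(412), np.int64(150))
rest white (np.int64(387), np.int64(141), np.int64(421), np.int64(160))
```

```bash
python3 -c "
from bench import arm; print(arm.job_done())"
```

```text
the job is handed in; nothing more can be done
None
```

I took the stack apart from the top down, set each piece the same way up within about 2–3 mm of the middle of its own bat, and handed the job in at about 33 s; I never moved the arm near the tumbler.

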